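# Roll-check conveyor rollers on the run-out gauge

### The job

Check the three small conveyor rollers on the steel run-out gauge: roll each one, without lifting it, from the near end along its lane and in under the keeper rails, never pinching or forcing it there. A sound roller runs through with hardly any push: roll it right on until it drops into the trough at the far end, and leave it there. Roll the one that is out of round only until you feel it bind against the rails, then roll it back clear of the rails, pick it up, set it down gently in the black reject bin, and leave the other things on the bench alone.

Things in the scene. Friction and masses are not known exactly. Their poses are not given: they have to be found in the camera images.
- gauge: fixed steel run-out gauge, 350 mm wide (y) by 272 mm (x -168 to +104 mm), with three lanes side by side that run along its +x, away from the robot. Origin on the bench under its middle, z up. Lane centre lines at y -114, 0, +114 mm; each lane is 106 mm wide between fences 8 mm thick, 12 mm above the plate.
- gauge_plate (a point): on top of the flat plate (15 mm above the bench), middle lane, at gauge x -100 mm: the rollers start within 20 mm of this x. The plate is flat from gauge x -160 to +60 mm. A lip 4 mm high closes the near end (gauge x -168 to -160 mm).
- gauge_mouth (a point): plate top, middle lane, where the keeper rails begin (gauge x -55 mm; they end at +35). Rails 18 mm wide overhang both sides of each lane, underside 29.7 mm and top 39 mm above the plate; the slot between them, 70 mm wide, is open from above. A round roller passes, pushed with under 2 N; the out-of-round one binds here or a little inside, stiffly: never push over 20 N.
- gauge_trough (a point): middle of the trough's floor in the middle lane (gauge x +77 mm), 12 mm above the bench: at gauge x +60 mm the plate steps down 3 mm; at +94 mm is the face of the end stop, 10 mm thick, its top 4 mm above the plate. A roller lying in the trough has its centre at gauge x +69 to +82 mm.
- roller_a_center (a point): steel roller lying across a lane near the gauge's near end, 100 mm long, diameter 28 mm, about 0.3 kg, smooth; this is its centre, y along its length. Lane varies. Of rollers a, b, c two are round and one, not told which, is crushed to about 28 x 31.5 mm; that one starts on its flatter side, so all stand equally high. Being round they roll off if nudged and coast a little.
- roller_b_center (a point): steel roller lying across a lane near the gauge's near end, 100 mm long, diameter 28 mm, about 0.3 kg, smooth; this is its centre, y along its length. Lane varies. Of rollers a, b, c two are round and one, not told which, is crushed to about 28 x 31.5 mm; that one starts on its flatter side, so all stand equally high. Being round they roll off if nudged and coast a little.
- roller_c_center (a point): steel roller lying across a lane near the gauge's near end, 100 mm long, diameter 28 mm, about 0.3 kg, smooth; this is its centre, y along its length. Lane varies. Of rollers a, b, c two are round and one, not told which, is crushed to about 28 x 31.5 mm; that one starts on its flatter side, so all stand equally high. Being round they roll off if nudged and coast a little.
- roller_a: the roller of roller_a_center (same origin)
- roller_b: the roller of roller_b_center (same origin)
- roller_c: the roller of roller_c_center (same origin)
- reject_bin: open black plastic bin for rejects, fixed, 155 (x) by 150 (y) mm outside, walls 5 mm thick and 40 mm high, floor 5 mm thick; stands to the left of the gauge. Origin: centre of its underside on the bench
- bottle: bystander: white plastic bottle, 48 mm across, 130 mm tall, standing; origin at its foot
- driver: bystander: screwdriver lying on the bench
- red_case: bystander: closed red plastic case, 110 x 80 x 35 mm; origin centre of its underside
There are look-alikes about, which are no part of the job. Leave any purple look-alike of the roller_b alone. Leave any brown look-alike of the roller_a alone.

How it is judged:
On the way:
1. the out-of-round roller has been rolled along the plate until it binds against the keeper rails (x of roller_b_center in the frame of gauge between -0.07 and 0.02 m and z of roller_b_center in the frame of gauge below 0.036 m and contact force between gauge and roller_b above 4.8 N), for 0.1 s.
At the end, for the whole second after the job is handed in: Both sound rollers at rest in the gauge's far trough (centre at gauge x 64 to 86 mm, under 30 mm above the bench); the out-of-round roller flat and at rest on the reject bin's floor (centre within 70 mm of its middle in the bin's x and y, under 28 mm high) (x of roller_a_center in the frame of gauge between 0.064 and 0.086 m and z of each of roller_a_center, roller_c_center in the frame of gauge below 0.03 m and linear speed of each of roller_a, roller_c, roller_b below 0.02 m/s and x of roller_c_center in the frame of gauge between 0.064 and 0.086 m and x of roller_b_center in the frame of reject_bin between -0.07 and 0.07 m and y of roller_b_center in the frame of reject_bin between -0.07 and 0.07 m and z of roller_b_center in the frame of reject_bin below 0.028 m); the robot touches nothing.
It fails at once if a roller was pinched or pushed with more than 20 N at or under the keeper rails ((x of roller_a_center in the frame of gauge between -0.066 and 0.05 m and y of roller_a_center in the frame of gauge below 0.17 m and z of roller_a_center in the frame of gauge below 0.05 m and contact force between the fingers and roller_a above 20 N) or (x of roller_b_center in the frame of gauge between -0.066 and 0.05 m and y of roller_b_center in the frame of gauge below 0.17 m and z of roller_b_center in the frame of gauge below 0.05 m and contact force between the fingers and roller_b above 20 N) or (x of roller_c_center in the frame of gauge between -0.066 and 0.05 m and y of roller_c_center in the frame of gauge below 0.17 m and z of roller_c_center in the frame of gauge below 0.05 m and contact force between the fingers and roller_c above 20 N)).
It fails at once if a sound roller was lifted off the gauge by more than 12 mm (z of any of roller_a_center, roller_c_center in the frame of gauge above 0.041 m).
It fails at once if the out-of-round roller was dropped or thrown (faster than 0.6 m/s while out of the fingers) (linear speed of roller_b above 0.6 m/s and contact force between the fingers and roller_b below 0.1 N).
It fails at once if a bystander was moved by more than 20 mm (distance of any of bottle, driver, red_case from where it was at the start of the episode above 0.02 m).
It also fails if it takes over 72 s, if anything falls off the work surface, if the arm or the gripper's body presses on something with over 40 N, if the wrist force passes 120 N, or if a joint passes its speed limit or range.

### The arm

A 7-joint arm with a two-finger parallel gripper is mounted at the origin on the work surface. World frame = base frame: x ahead of the robot, y to its left, z up, the work surface at z = 0. Lengths are in m, angles in rad, forces in N, time in s.
With the tool pointing down it reaches from about 0.425 to 0.875 m from the base axis. Payload 4.7 kg.
Tool frame: the origin (TCP) lies on the centre line of the jaws, within the pads' length; the fingertips stand 14 mm ahead of it and the grasp point (between the pads) lies 5 mm behind it; z points along the fingers, y is the line along which they close (so a half turn about z gives the same grasp; the last joint's range is limited). The gripper opens to 87 mm and grips with 3 to 60 N. Pads are 19 mm wide; open, the fingers measure 117 mm over their backs; the gripper's body (75 mm by 190 mm) begins 51 mm behind the grasp point.
Start: joints at [1.263, 0.321, -0.07, 1.45, 0.023, 1.371, -0.057], TCP at [0.206, -0.617, 0.237] pointing down, gripper open.
Joint ranges: [-2.86, 2.86], [-0.3, 2.09], [-1.38, 1.24], [0.06, 2.45], [-1.56, 4.7], [0.09, 2.05], [-2.69, 2.69]. Speed limits (rad/s): [2.57, 2.57, 3.14, 3.14, 3.14, 3.14, 3.14].

### API

Orientations are given as a rotation vector (axis times angle).
In Python, from bench import * gives the robot as it stands.
- The arm moves only by the shell command python3 -m jog 'ROWS' [FORCE]. ROWS is JSON, a list of rows, each an object of numbers: "claw": the finger opening in mm, from 0 to 87; "dx", "dy", "dz": the shift along the tool's x, y, z in mm; "spin": the turn about the tool's z in degrees. In form: [{"claw": .., "dx": .., "dy": .., "dz": .., "spin": ..}, ...]. A call has 1 to 20 rows; each row is the pose to reach, as a shift and turn from the pose commanded when the call began, along the tool's axes at that moment; what a row does not reach only later rows make up. A row lasts 1/12 s, in which the tool goes at most 41.7 mm and 7.16 degrees, less where a joint would pass 70% of its speed; a pose out of reach is approached as far as the arm can. A call with a gripper value outside its range is refused whole. The fingers move at their own pace and stop on an object; FORCE is the grip in N (left out, the last holds). Time passes only in rows, so rows that repeat a pose let the fingers close. It gives the time, the measured TCP pose, the force, the opening and the grip force at its end, in the units of the state.
- get_state(): the state, without advancing time (a new reading comes with each control period).
- get_image(name): name is "scene" or "top" or "wrist"; returns a dict with "frame" (420x560x3 uint8, red, green, blue), "depth" (420x560 float32, m along the optical axis (not along the pixel's ray), 0 where there is no reading), "K" (3x3 intrinsics, pixels), "distortion" ([k1, k2, p1, p2, k3] as OpenCV has them; the pictures are not rectified), "T" (4x4, takes a point from camera to world coordinates); the wrist camera has in their place "mount" (4x4, takes a point from camera to tool coordinates, whose origin is the TCP and whose axes are the flange's). Camera axes: x right, y down, z forward; pixel columns grow to the right and rows downward; lengths in m; the calibration is good to about 2 mm. A picture is of the moment at which its call begins: read the wrist's pose just before it.
- close_job(): hands the job in; it is judged then, once.
The state is a dict: "time": time; "joint_positions": joint angles; "qd": joint speeds; "joint_torque": joint torques, N m; "position": TCP position; "tool_rot": TCP orientation; "ft_force": force on the tool from outside, world axes, zero at the start; "torque": the same for the moment, N m; "grip_width": opening from 0.0 (shut) to 1.0 (fully open); "grip_force": force on a finger pad.
Only numpy, scipy, OpenCV 4.12 (cv2) and the standard library are available. Lean on these libraries where they do the work, as an engineer would, in place of code of your own. Each camera call takes 0.05 s, during which the arm holds its last target. There are 200 camera calls.

## Working session

There is one attempt and no reset: what is moved stays moved. The work goes in short steps, Python scripts to look and compute and a shell command to move; the robot and the scene stay as the last step left them, time stands still between calls to the robot, and variables do not carry over. Pictures are saved under pics/ and viewed, at most 10 in all, crops included, and the job is handed in when it is done.

```bash
mkdir -p pics; ls
python3 - <<'E'
from bench import *
import cv2,numpy as np
s=get_state();print(s)
for n in("scene","top"):
    d=get_image(n);cv2.imwrite(f"pics/{n}0.png",d["frame"][:,:,::-1]);np.savez(f"/tmp/{n}.npz",**{k:np.array(v) for k,v in d.items()})
    print(n,d["K"],d["T"],d["distortion"])
E
```

```text
pics
{'time': 0.0, 'joint_positions': array([ 1.2630728 ,  0.32183269, -0.07010456,  1.45167761,  0.02260992,
        1.37077831, -0.0569217 ]), 'qd': array([-0.00012003, -0.00098913, -0.00238378,  0.00063367,  0.00132745,
       -0.00123305,  0.00065662]), 'joint_torque': array([-1.30951194e-04, -4.91291642e+01, -4.04124800e-01, -3.12525523e+01,
       -6.40408276e-02,  4.35824599e-02,  1.64534522e-04]), 'position': array([ 0.20539013, -0.61614561,  0.23545403]), 'tool_rot': array([-3.09915989e+00, -5.03087739e-01,  6.35767239e-04]), 'ft_force': array([ 0.64000884, -0.45620706, -0.34709811]), 'torque': array([-0.03038768,  0.03792968, -0.00877817]), 'grip_force': 0.0, 'grip_width': 0.9988119678253822}
scene [[502.97872767   0.         275.71049867]
 [  0.         502.97872767 201.07463389]
 [  0.           0.           1.        ]] [[-0.25014798  0.59140111 -0.76659684  1.4084741 ]
 [ 0.96808551  0.16535073 -0.18833371  0.19451908]
 [ 0.01537658 -0.78924259 -0.613889    0.80433412]
 [ 0.          0.          0.          1.        ]] [0.03874194 0.         0.         0.         0.        ]
top [[408.19318708   0.         281.60872877]
 [  0.         408.19318708 213.79236209]
 [  0.           0.           1.        ]] [[-0.01595659 -0.98255799  0.18527058  0.30520937]
 [-0.99985772  0.01466639 -0.00833239 -0.0417145 ]
 [ 0.00546981 -0.18537717 -0.98265222  1.09454291]
 [ 0.          0.          0.          1.        ]] [-0.07356553  0.          0.          0.          0.        ]
```

View pics/top0.png

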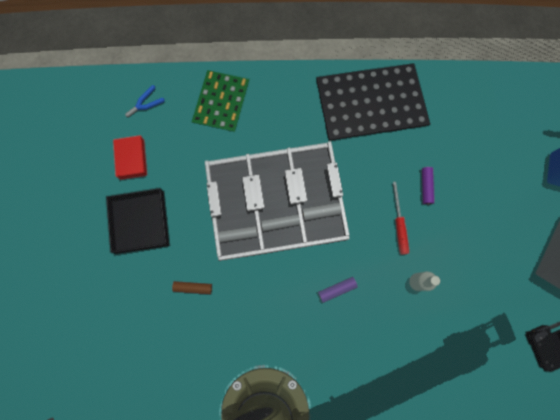

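View pics/scene0.png

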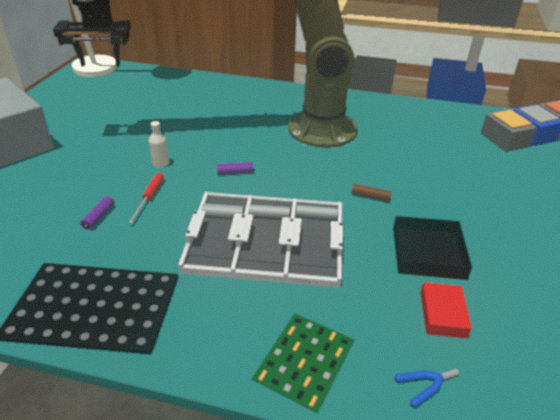

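```bash
cat > h.py <<'E'
import numpy as np,cv2
from scipy.spatial.transform import Rotation as R
def load(n): return dict(np.load(f"/tmp/{n}.npz"))
def cast(d,px,z,T=None):
    T=d["T"] if T is None else T
    u=cv2.undistortPoints(np.float64(px).reshape(-1,1,2),d["K"],d["distortion"]).reshape(-1,2)
    r=np.c_[u,np.ones(len(u))]@T[:3,:3].T
    o=T[:3,3]; return o+r*((z-o[2])/r[:,2])[:,None]
def cloud(d,T=None):
    T=d["T"] if T is None else T
    h,w=d["depth"].shape; v,u=np.mgrid[:h,:w]
    p=cv2.undistortPoints(np.c_[u.ravel(),v.ravel()].astype(float).reshape(-1,1,2),d["K"],d["distortion"]).reshape(-1,2)
    P=np.c_[p,np.ones(len(p))]*d["depth"].reshape(-1,1)
    return (P@T[:3,:3].T+T[:3,3]).reshape(h,w,3)
E
python3 - <<'E'
from h import *
d=load("top");C=cloud(d);f=d["frame"];hsv=cv2.cvtColor(f,cv2.COLOR_RGB2HSV)
m=((hsv[...,1]<90)).astype(np.uint8)*255
box=np.zeros_like(m);box[135:265,195:355]=255;m&=box
m=cv2.morphologyEx(m,cv2.MORPH_CLOSE,np.ones((5,5)))
c=max(cv2.findContours(m,0,2)[0],key=cv2.contourArea)
for z in(0.015,.027):
    P=cast(d,c.reshape(-1,2),z)[:,:2]
    r=cv2.minAreaRect((P*1000).astype(np.float32));print(z,r,cv2.boxPoints(r).round(0).tolist())
print("cloud roll",[C[v,u].round(3).tolist() for u,v in((237,233),(281,222),(322,212))])
print("rails",[C[v,u].round(3).tolist() for u,v in((214,200),(254,193),(296,187),(335,180))])
print("rails cast",cast(d,[(214,200),(254,193),(296,187),(335,180)],.054).round(3))
print("rollers cast",cast(d,[(237,233),(281,222),(322,212)],.043).round(3))
m=((hsv[...,2]<70)).astype(np.uint8)*255;box[:]=0;box[180:260,100:175]=255
c=max(cv2.findContours(m&box,0,2)[0],key=cv2.contourArea);P=cast(d,c.reshape(-1,2),.04)[:,:2]
r=cv2.minAreaRect((P*1000).astype(np.float32));print("bin",r,cv2.boxPoints(r).round(0).tolist())
E
```

```text
0.015 ((562.8743896484375, -65.9476318359375), (298.8421936035156, 429.5743408203125), 8.523502349853516) [[383.0, 124.0], [447.0, -301.0], [742.0, -256.0], [679.0, 169.0]]
0.027 ((560.01025390625, -65.6783447265625), (295.520263671875, 424.7993469238281), 8.523530006408691) [[382.0, 122.0], [445.0, -298.0], [738.0, -254.0], [675.0, 166.0]]
cloud roll [[0.455, 0.066, 0.041], [0.482, -0.049, 0.041], [0.507, -0.157, 0.04]]
rails [[0.541, 0.126, 0.052], [0.559, 0.021, 0.051], [0.574, -0.09, 0.049], [0.591, -0.193, 0.052]]
rails cast [[ 0.541  0.126  0.054]
 [ 0.558  0.021  0.054]
 [ 0.572 -0.09   0.054]
 [ 0.59  -0.193  0.054]]
rollers cast [[ 0.454  0.066  0.043]
 [ 0.482 -0.049  0.043]
 [ 0.507 -0.157  0.043]]
bin ((491.1142883300781, 331.40057373046875), (161.1166534423828, 157.11155700683594), 8.194764137268066) [[400.0, 398.0], [423.0, 242.0], [582.0, 265.0], [560.0, 421.0]]
```

Run:
```python
from h import *
d=load("top");C=cloud(d);f=d["frame"];hsv=cv2.cvtColor(f,cv2.COLOR_RGB2HSV)
print(hsv[200,380],hsv[250,300],hsv[161,207],hsv[170,230])
m=((hsv[...,2]>150)&(hsv[...,1]<60)).astype(np.uint8)*255
box=np.zeros_like(m);box[135:265,195:355]=255;m&=box
c=max(cv2.findContours(cv2.morphologyEx(m,cv2.MORPH_CLOSE,np.ones((3,3))),0,2)[0],key=cv2.contourArea)
for z in(0.017,.027):
    P=cast(d,c.reshape(-1,2),z)[:,:2]
    r=cv2.minAreaRect((P*1000).astype(np.float32));print(z,r,cv2.boxPoints(r).round(0).tolist())
# rails: tops by height
k=(C[...,2]>.046)&(box>0)&(C[...,2]<.07)
n,l,st,ce=cv2.connectedComponentsWithStats(k.astype(np.uint8))
for i in range(1,n):
    if st[i,4]>40:
        P=C[l==i][:,:2]*1000;print(st[i,4],cv2.minAreaRect(P.astype(np.float32)),P.mean(0).round(1))
cv2.imwrite("pics/m.png",m)
```

```text
[ 89 145 116] [ 89 146 115] [ 88  25 164] [105  12  86]
0.017 ((550.241943359375, -36.24412536621094), (275.8883056640625, 361.465576171875), 8.329257011413574) [[388.0, 123.0], [440.0, -235.0], [713.0, -195.0], [661.0, 163.0]]
0.027 ((547.9678955078125, -36.294921875), (273.3278503417969, 358.1109924316406), 8.329244613647461) [[387.0, 121.0], [439.0, -233.0], [709.0, -194.0], [657.0, 161.0]]
325 ((594.986083984375, -192.4383087158203), (91.08125305175781, 26.18048095703125), 8.184349060058594) [ 593.9 -192.4]
556 ((579.0386962890625, -88.55894470214844), (90.56971740722656, 44.46013641357422), 8.405689239501953) [578.5 -88.4]
555 ((562.5325927734375, 24.31951332092285), (90.76051330566406, 44.00077819824219), 8.701560020446777) [561.6  24.2]
341 ((547.095458984375, 128.41998291015625), (91.62772369384766, 26.08922004699707), 8.652159690856934) [546.4 128.1]
```

```bash
python3 -m jog '[{"claw":55,"dx":30,"dy":-24,"dz":0,"spin":-7},{"dx":60,"dy":-48,"spin":-14},{"dx":90,"dy":-71,"spin":-20},{"dx":120,"dy":-95,"spin":-26},{"dx":150,"dy":-118,"spin":-32},{"dx":180,"dy":-142,"spin":-38},{"dx":210,"dy":-166,"spin":-44},{"dx":240,"dy":-190,"spin":-50},{"dx":270,"dy":-213,"spin":-56},{"dx":300,"dy":-237,"spin":-62},{"dx":330,"dy":-260,"spin":-67},{"dx":360,"dy":-284,"spin":-72},{"dx":390,"dy":-308,"spin":-77},{"dx":415,"dy":-328,"dz":30,"spin":-80},{"dx":431,"dy":-340,"dz":60,"spin":-80},{"dx":431,"dy":-340,"dz":80,"spin":-80},{"dx":431,"dy":-340,"dz":80,"spin":-80},{"dx":431,"dy":-340,"dz":80,"spin":-80}]'
python3 - <<'E'
from bench import *
import cv2,numpy as np
s=get_state();print({k:s[k] for k in("time","position","tool_rot","joint_positions","ft_force","grip_width")})
d=get_image("wrist");d["pos"]=s["position"];d["rot"]=s["tool_rot"]
np.savez("/tmp/w.npz",**{k:np.array(v) for k,v in d.items()});cv2.imwrite("pics/w1.png",d["frame"][:,:,::-1]);print(d["mount"])
E
```

```text
{'time': 0.1, 'position': array([ 0.20539849, -0.61618654,  0.23556666]), 'tool_rot': array([-3.09933860e+00, -5.03138579e-01,  5.26635036e-04]), 'joint_positions': array([ 1.26309355,  0.32172633, -0.07009397,  1.45159064,  0.02256989,
        1.37077592, -0.05686726]), 'ft_force': array([0.27430438, 0.67398076, 0.18915114]), 'grip_width': 1.0002449290330435}
[[ 1.01097514e-04 -9.53089148e-01 -3.02689717e-01  8.38335471e-02]
 [ 9.99999991e-01  6.97257705e-05  1.14449338e-04  7.87115662e-04]
 [-8.79751481e-05 -3.02689726e-01  9.53089147e-01 -1.48469470e-01]
 [ 0.00000000e+00  0.00000000e+00  0.00000000e+00  1.00000000e+00]]$[1]: bad value
```

View pics/w1.png

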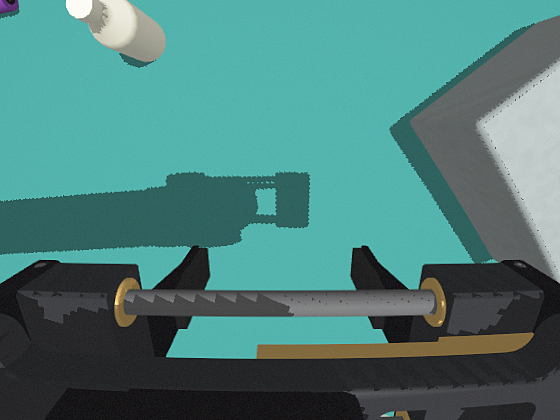

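The wrist view shows the fingers at (200,255) and (365,255) and the bottle at top left. The move was refused because every row needs all five keys.

```bash
cat > w.py <<'E'
import sys
from bench import *
import cv2,numpy as np
s=get_state();print({k:np.round(s[k],4).tolist() for k in("time","position","tool_rot","joint_positions","ft_force","grip_width")})
d=get_image("wrist");d["pos"]=s["position"];d["rot"]=s["tool_rot"]
np.savez("/tmp/w.npz",**{k:np.array(v) for k,v in d.items()});cv2.imwrite(f"pics/{sys.argv[1]}.png",d["frame"][:,:,::-1])
E
python3 -m jog '[{"claw":55,"dx":30,"dy":-24,"dz":0,"spin":-7},{"claw":55,"dx":60,"dy":-48,"dz":0,"spin":-14},{"claw":55,"dx":90,"dy":-71,"dz":0,"spin":-20},{"claw":55,"dx":120,"dy":-95,"dz":0,"spin":-26},{"claw":55,"dx":150,"dy":-118,"dz":0,"spin":-32},{"claw":55,"dx":180,"dy":-142,"dz":0,"spin":-38},{"claw":55,"dx":210,"dy":-166,"dz":0,"spin":-44},{"claw":55,"dx":240,"dy":-190,"dz":0,"spin":-50},{"claw":55,"dx":270,"dy":-213,"dz":0,"spin":-56},{"claw":55,"dx":300,"dy":-237,"dz":0,"spin":-62},{"claw":55,"dx":330,"dy":-260,"dz":0,"spin":-67},{"claw":55,"dx":360,"dy":-284,"dz":0,"spin":-72},{"claw":55,"dx":390,"dy":-308,"dz":0,"spin":-77},{"claw":55,"dx":415,"dy":-328,"dz":30,"spin":-80},{"claw":55,"dx":431,"dy":-340,"dz":60,"spin":-80},{"claw":55,"dx":431,"dy":-340,"dz":80,"spin":-80},{"claw":55,"dx":431,"dy":-340,"dz":80,"spin":-80},{"claw":55,"dx":431,"dy":-340,"dz":80,"spin":-80}]' && python3 w.py w2
```

```text
time: 1.65
position: [0.5059, -0.1579, 0.1557]
tool_rot: [-2.05, -2.377, 0.002]
ft_force: [0.0, 0.5, -0.2]
grip_width: 0.632
grip_force: 0.0
{'time': 1.65, 'position': [0.5059, -0.1579, 0.1557], 'tool_rot': [-2.0502, -2.377, 0.0019], 'joint_positions': [0.7827, 0.1656, -0.5765, 1.8328, 0.0973, 1.1741, 0.322], 'ft_force': [0.0492, 0.5176, -0.1967], 'grip_width': 0.6322}
```

View pics/w2.png

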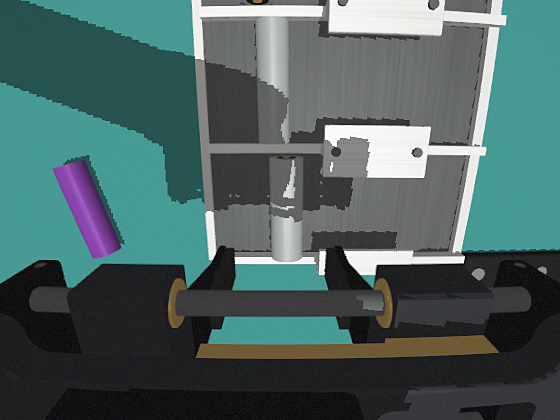

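The wrist view shows the right-lane roller at (287,210), the middle one at (272,80), the fences at rows 148 and 258, and the lip at left near column 208.

```bash
cat >> h.py <<'E'
def wT(d):
    T=np.eye(4);T[:3,:3]=R.from_rotvec(d["rot"]).as_matrix();T[:3,3]=d["pos"];return T@d["mount"]
G=np.array([580.8,-31]);a=np.radians(8.4);RG=np.array([[np.cos(a),-np.sin(a)],[np.sin(a),np.cos(a)]])
def w2g(p): return (np.atleast_2d(p)[:,:2]*1000-G)@RG
def g2w(p): return np.atleast_2d(p)@RG.T+G
E
python3 - <<'E'
from h import *
d=load("w");T=wT(d);C=cloud(d,T)
print("rot",np.degrees(np.arctan2(*(R.from_rotvec(d["rot"]).as_matrix()[[1,0],1]))))
print("rollers g",w2g(cast(d,[(287,208),(273,80)],.043,T)).round(1),C[208,287].round(4),C[80,273].round(4))
print("lip outer/inner, fence",w2g(cast(d,[(207,230),(210,180)],.019,T)).round(1),w2g(cast(d,[(260,148)],.027,T)).round(1),w2g(cast(d,[(324,125),(430,125),(430,178),(324,178)],.054,T)).round(1))
print("tcp g",w2g(d["pos"]).round(1)); print("targets",g2w([(-91.6,-114)]))
E
```

```text
rot 8.445190538472286
rollers g [[ -85.9 -110.9]
 [ -98.3   -1. ]] [ 0.5119 -0.153   0.0437] [ 0.4838 -0.0464  0.0435]
lip outer/inner, fence [[-168.1 -142.1]
 [-161.2  -89.5]] [[-110.9  -57.9]] [[-56.5 -36.6]
 [ 31.8 -35.4]
 [ 38.2 -80. ]
 [-54.7 -80.6]]
tcp g [[ -92.6 -114.6]]
targets [[ 506.83611956 -157.15825137]]
```

```bash
python3 -m jog '[{"claw":55,"dx":1,"dy":5,"dz":30,"spin":0},{"claw":55,"dx":1,"dy":5,"dz":60,"spin":0},{"claw":55,"dx":1,"dy":5,"dz":85,"spin":0},{"claw":55,"dx":1,"dy":5,"dz":105,"spin":0},{"claw":55,"dx":1,"dy":5,"dz":118,"spin":0},{"claw":55,"dx":1,"dy":5,"dz":118,"spin":0},{"claw":55,"dx":1,"dy":5,"dz":118,"spin":0}]'
cat > ok.py <<'E'
import sys
from bench import *; from h import w2g
import numpy as np
s=get_state(); f=s["ft_force"]; g=w2g(s["position"])[0]
fx=f[0]*np.cos(.1466)+f[1]*np.sin(.1466)
print("t",round(s["time"],2),"gx,gy",g.round(1),"z",round(s["position"][2]*1000,1),"F",f.round(1),"along",round(fx,2))
sys.exit(abs(fx)>float(sys.argv[1]))
E
python3 ok.py 3
```

```text
time: 2.28
position: [0.5123, -0.1571, 0.0396]
tool_rot: [2.053, 2.377, 0.0]
ft_force: [0.3, -0.1, -0.4]
grip_width: 0.631
grip_force: 0.0
t 2.28 gx,gy [ -86.2 -114.7] z 39.6 F [ 0.3 -0.1 -0.4] along 0.32False
```

```bash
python3 -m jog '[{"claw":55,"dx":0,"dy":3,"dz":2,"spin":0},{"claw":55,"dx":0,"dy":6,"dz":2,"spin":0},{"claw":55,"dx":0,"dy":9,"dz":2,"spin":0},{"claw":55,"dx":0,"dy":11,"dz":2,"spin":0},{"claw":55,"dx":0,"dy":13,"dz":2,"spin":0},{"claw":55,"dx":0,"dy":15,"dz":2,"spin":0},{"claw":55,"dx":0,"dy":17,"dz":2,"spin":0},{"claw":55,"dx":0,"dy":19,"dz":2,"spin":0},{"claw":55,"dx":0,"dy":21,"dz":2,"spin":0}]' >/dev/null && python3 ok.py 3 &&
python3 -m jog '[{"claw":55,"dx":0,"dy":1.5,"dz":0,"spin":0},{"claw":55,"dx":0,"dy":3,"dz":0,"spin":0}]' >/dev/null && python3 ok.py 3 &&
python3 -m jog '[{"claw":55,"dx":0,"dy":1.5,"dz":0,"spin":0},{"claw":55,"dx":0,"dy":3,"dz":0,"spin":0}]' >/dev/null && python3 ok.py 3 &&
python3 -m jog '[{"claw":55,"dx":0,"dy":1.5,"dz":0,"spin":0},{"claw":55,"dx":0,"dy":3,"dz":0,"spin":0}]' >/dev/null && python3 ok.py 3 &&
python3 -m jog '[{"claw":55,"dx":0,"dy":1.5,"dz":0,"spin":0},{"claw":55,"dx":0,"dy":3,"dz":0,"spin":0}]' >/dev/null && python3 ok.py 3 &&
python3 -m jog '[{"claw":55,"dx":0,"dy":1.5,"dz":0,"spin":0},{"claw":55,"dx":0,"dy":3,"dz":0,"spin":0}]' >/dev/null && python3 ok.py 3 &&
python3 -m jog '[{"claw":55,"dx":0,"dy":1.5,"dz":0,"spin":0},{"claw":55,"dx":0,"dy":3,"dz":0,"spin":0}]' >/dev/null && python3 ok.py 3 &&
python3 -m jog '[{"claw":55,"dx":0,"dy":1.5,"dz":0,"spin":0},{"claw":55,"dx":0,"dy":3,"dz":0,"spin":0}]' >/dev/null && python3 ok.py 3 &&
python3 -m jog '[{"claw":55,"dx":0,"dy":1.5,"dz":0,"spin":0},{"claw":55,"dx":0,"dy":3,"dz":0,"spin":0}]' >/dev/null && python3 ok.py 3
```

```text
t 3.03 gx,gy [ -65.5 -113.6] z 36.5 F [-1.3  0.6  1. ] along -1.25False
```

```bash
sed -i 's/sys.exit(\(.*\))$/sys.exit(int(\1))/' ok.py; tail -1 ok.py
python3 -m jog '[{"claw":55,"dx":0,"dy":1.5,"dz":0,"spin":0},{"claw":55,"dx":0,"dy":3,"dz":0,"spin":0}]' >/dev/null && python3 ok.py 3 &&
python3 -m jog '[{"claw":55,"dx":0,"dy":1.5,"dz":0,"spin":0},{"claw":55,"dx":0,"dy":3,"dz":0,"spin":0}]' >/dev/null && python3 ok.py 3 &&
python3 -m jog '[{"claw":55,"dx":0,"dy":1.5,"dz":0,"spin":0},{"claw":55,"dx":0,"dy":3,"dz":0,"spin":0}]' >/dev/null && python3 ok.py 3 &&
python3 -m jog '[{"claw":55,"dx":0,"dy":1.5,"dz":0,"spin":0},{"claw":55,"dx":0,"dy":3,"dz":0,"spin":0}]' >/dev/null && python3 ok.py 3 &&
python3 -m jog '[{"claw":55,"dx":0,"dy":1.5,"dz":0,"spin":0},{"claw":55,"dx":0,"dy":3,"dz":0,"spin":0}]' >/dev/null && python3 ok.py 3 &&
python3 -m jog '[{"claw":55,"dx":0,"dy":1.5,"dz":0,"spin":0},{"claw":55,"dx":0,"dy":3,"dz":0,"spin":0}]' >/dev/null && python3 ok.py 3 &&
python3 -m jog '[{"claw":55,"dx":0,"dy":1.5,"dz":0,"spin":0},{"claw":55,"dx":0,"dy":3,"dz":0,"spin":0}]' >/dev/null && python3 ok.py 3 &&
python3 -m jog '[{"claw":55,"dx":0,"dy":1.5,"dz":0,"spin":0},{"claw":55,"dx":0,"dy":3,"dz":0,"spin":0}]' >/dev/null && python3 ok.py 3
```

```text
sys.exit(int(abs(fx)>float(sys.argv[1])))
t 3.2 gx,gy [ -62.4 -113.6] z 36.5 F [-0.6 -0.9  0.7] along -0.76
t 3.37 gx,gy [ -59.4 -113.6] z 36.5 F [ 0.2 -0.  -0.3] along 0.23
t 3.53 gx,gy [ -56.4 -113.6] z 36.6 F [-0.6  0.3 -0.6] along -0.52
t 3.7 gx,gy [ -53.4 -113.6] z 36.5 F [-0.8  0.2  0.2] along -0.77
t 3.87 gx,gy [ -50.4 -113.6] z 36.5 F [-1.1  0.   0.3] along -1.05
t 4.03 gx,gy [ -48.6 -113.6] z 36.3 F [-5.4 -0.8  2.6] along -5.45
```

```bash
python3 -m jog '[{"claw":55,"dx":0,"dy":0.4,"dz":0,"spin":0},{"claw":55,"dx":0,"dy":0.8,"dz":0,"spin":0}]' >/dev/null && python3 ok.py 13 &&
python3 -m jog '[{"claw":55,"dx":0,"dy":0.5,"dz":0,"spin":0},{"claw":55,"dx":0,"dy":0.5,"dz":0,"spin":0}]' >/dev/null && python3 ok.py 11
```

```text
t 4.2 gx,gy [ -48.5 -113.6] z 36.1 F [-5.7 -0.1  3.2] along -5.68
t 4.37 gx,gy [ -48.5 -113.6] z 36.0 F [-5.8 -0.9  3.6] along -5.92
```

```bash
python3 -m jog '[{"claw":55,"dx":0,"dy":0.8,"dz":0,"spin":0},{"claw":55,"dx":0,"dy":1.6,"dz":0,"spin":0}]' >/dev/null && python3 ok.py 9 &&
python3 -m jog '[{"claw":55,"dx":0,"dy":0.8,"dz":0,"spin":0},{"claw":55,"dx":0,"dy":1.6,"dz":0,"spin":0}]' >/dev/null && python3 ok.py 9 &&
python3 -m jog '[{"claw":55,"dx":0,"dy":0.8,"dz":0,"spin":0},{"claw":55,"dx":0,"dy":1.6,"dz":0,"spin":0}]' >/dev/null && python3 ok.py 9; python3 w.py w3
```

```text
t 4.53 gx,gy [ -48.2 -113.6] z 35.7 F [-9.3 -0.6  5.2] along -9.31
{'time': 4.5333, 'position': [0.5497, -0.1505, 0.0357], 'tool_rot': [-2.0494, -2.374, 0.0081], 'joint_positions': [0.6805, 0.3954, -0.5431, 1.8392, 0.2439, 0.9806, 0.1797], 'ft_force': [-9.3219, -0.5734, 5.1673], 'grip_width': 0.6343}
```

View pics/w3.png

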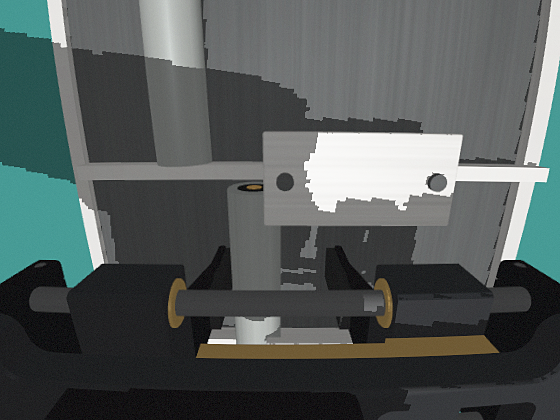

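The view shows the roller end at (250,187), hard against the near edge of the keeper rail (263,180), so it binds at about 9 N. I'll hold a moment, then draw it back with the front finger.

```bash
python3 -m jog '[{"claw":55,"dx":0,"dy":0,"dz":0,"spin":0},{"claw":55,"dx":0,"dy":0,"dz":0,"spin":0},{"claw":55,"dx":0,"dy":-3,"dz":-1,"spin":0},{"claw":55,"dx":0,"dy":-7,"dz":-1,"spin":0},{"claw":55,"dx":0,"dy":-11,"dz":-1,"spin":0},{"claw":55,"dx":0,"dy":-15,"dz":-1,"spin":0},{"claw":55,"dx":0,"dy":-19,"dz":-1,"spin":0},{"claw":55,"dx":0,"dy":-23,"dz":-1,"spin":0},{"claw":55,"dx":0,"dy":-26,"dz":-1,"spin":0}]'; python3 ok.py 3
python3 -m jog '[{"claw":55,"dx":0,"dy":-2,"dz":0,"spin":0},{"claw":55,"dx":0,"dy":-4,"dz":0,"spin":0},{"claw":55,"dx":0,"dy":-6,"dz":0,"spin":0},{"claw":55,"dx":0,"dy":-8,"dz":0,"spin":0}]' >/dev/null; python3 ok.py 5 && 
python3 -m jog '[{"claw":55,"dx":0,"dy":-2,"dz":0,"spin":0},{"claw":55,"dx":0,"dy":-4,"dz":0,"spin":0},{"claw":55,"dx":0,"dy":-6,"dz":0,"spin":0},{"claw":55,"dx":0,"dy":-8,"dz":0,"spin":0},{"claw":55,"dx":0,"dy":-10,"dz":0,"spin":0},{"claw":55,"dx":0,"dy":-12,"dz":0,"spin":0},{"claw":55,"dx":0,"dy":-14,"dz":0,"spin":0},{"claw":55,"dx":0,"dy":-16,"dz":0,"spin":0},{"claw":55,"dx":0,"dy":-18,"dz":0,"spin":0},{"claw":55,"dx":0,"dy":-20,"dz":0,"spin":0},{"claw":55,"dx":0,"dy":-22,"dz":0,"spin":0},{"claw":55,"dx":0,"dy":-24,"dz":0,"spin":0},{"claw":55,"dx":0,"dy":-25,"dz":0,"spin":0},{"claw":55,"dx":0,"dy":-25,"dz":0,"spin":0},{"claw":55,"dx":0,"dy":-25,"dz":0,"spin":0}]' >/dev/null; python3 ok.py 5; python3 w.py w4
```

```text
time: 5.33
position: [0.527, -0.1539, 0.0376]
tool_rot: [2.052, 2.379, -0.0]
ft_force: [0.7, 0.3, -0.2]
grip_width: 0.634
grip_force: 0.0
t 5.33 gx,gy [ -71.2 -113.7] z 37.6 F [ 0.7  0.3 -0.2] along 0.77
t 5.67 gx,gy [ -78.6 -113.6] z 37.7 F [-0.8  0.1  0.1] along -0.74
t 6.92 gx,gy [-103.9 -113.7] z 37.5 F [ 1.2 -1.1  0.7] along 1.01
{'time': 6.9167, 'position': [0.4946, -0.1587, 0.0375], 'tool_rot': [-2.0521, -2.3787, 0.0004], 'joint_positions': [0.7588, 0.2895, -0.5565, 1.9658, 0.1885, 0.9368, 0.2558], 'ft_force': [1.1827, -1.0968, 0.6939], 'grip_width': 0.637}
```

View pics/w4.png

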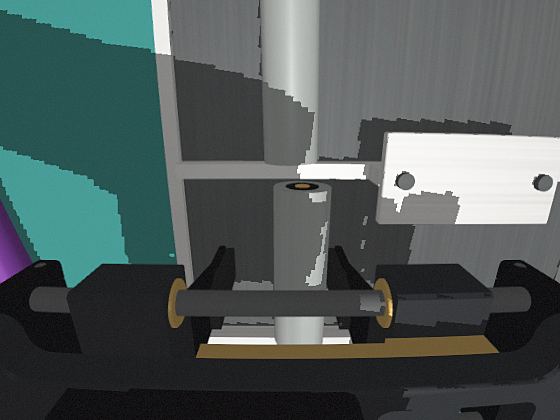

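The roller sits at (302,250), midway between the fingers and well clear of the rail, which starts at column 378. Next I'll grip and lift it.

```bash
python3 -m jog '[{"claw":55,"dx":0,"dy":5,"dz":2,"spin":0},{"claw":55,"dx":0,"dy":10,"dz":4,"spin":0},{"claw":55,"dx":0,"dy":12,"dz":5,"spin":0},{"claw":20,"dx":0,"dy":12,"dz":5,"spin":0},{"claw":20,"dx":0,"dy":12,"dz":5,"spin":0},{"claw":20,"dx":0,"dy":12,"dz":5,"spin":0},{"claw":20,"dx":0,"dy":12,"dz":5,"spin":0},{"claw":20,"dx":0,"dy":12,"dz":5,"spin":0},{"claw":20,"dx":0,"dy":12,"dz":5,"spin":0},{"claw":20,"dx":0,"dy":12,"dz":5,"spin":0},{"claw":20,"dx":0,"dy":12,"dz":5,"spin":0}]' 30; python3 ok.py 5
```

```text
time: 7.88
position: [0.5074, -0.1569, 0.033]
tool_rot: [2.051, 2.378, 0.001]
ft_force: [2.5, 0.5, 1.3]
grip_width: 0.349
grip_force: 30.0
t 7.88 gx,gy [ -91.  -113.8] z 33.0 F [2.5 0.5 1.3] along 2.59
```

Opening 30.4 mm on the roller confirms that it is the oval one. Now lift and carry.

```bash
python3 -m jog '[{"claw":20,"dx":0,"dy":0,"dz":-8,"spin":0},{"claw":20,"dx":0,"dy":0,"dz":-20,"spin":0},{"claw":20,"dx":0,"dy":0,"dz":-40,"spin":0},{"claw":20,"dx":0,"dy":0,"dz":-65,"spin":0},{"claw":20,"dx":0,"dy":0,"dz":-90,"spin":0},{"claw":20,"dx":0,"dy":0,"dz":-110,"spin":0},{"claw":20,"dx":0,"dy":0,"dz":-120,"spin":0}]' && 
python3 -m jog '[{"claw":20,"dx":15,"dy":2,"dz":0,"spin":0},{"claw":20,"dx":45,"dy":5,"dz":0,"spin":0},{"claw":20,"dx":80,"dy":9,"dz":0,"spin":0},{"claw":20,"dx":115,"dy":13,"dz":0,"spin":0},{"claw":20,"dx":150,"dy":17,"dz":0,"spin":0},{"claw":20,"dx":185,"dy":21,"dz":0,"spin":0},{"claw":20,"dx":220,"dy":25,"dz":0,"spin":0},{"claw":20,"dx":255,"dy":29,"dz":0,"spin":0},{"claw":20,"dx":290,"dy":33,"dz":0,"spin":0},{"claw":20,"dx":325,"dy":37,"dz":0,"spin":0},{"claw":20,"dx":360,"dy":41,"dz":0,"spin":0},{"claw":20,"dx":395,"dy":45,"dz":0,"spin":0},{"claw":20,"dx":425,"dy":49,"dz":0,"spin":0},{"claw":20,"dx":455,"dy":52,"dz":0,"spin":0},{"claw":20,"dx":475,"dy":54,"dz":0,"spin":0},{"claw":20,"dx":485,"dy":55,"dz":0,"spin":0},{"claw":20,"dx":485,"dy":55,"dz":0,"spin":0},{"claw":20,"dx":485,"dy":55,"dz":0,"spin":0}]'
python3 - <<'E'
from h import *; from bench import *
s=get_state();print(s["position"],s["ft_force"],s["joint_positions"].round(2))
d=get_image("top");cv2.imwrite("pics/top2.png",d["frame"][120:330,60:380][:,:,::-1].repeat(2,0).repeat(2,1))
E
```

```text
time: 8.47
position: [0.5072, -0.1571, 0.1556]
tool_rot: [2.05, 2.376, 0.0]
ft_force: [0.7, -1.1, -2.6]
grip_width: 0.352
grip_force: 30.0
time: 9.97
position: [0.4891, 0.3302, 0.1515]
tool_rot: [-2.051, -2.38, 0.004]
ft_force: [0.3, -0.0, -3.1]
grip_width: 0.35
grip_force: 30.0
[0.48905608 0.33017553 0.15152623] [ 0.31938796 -0.0038755  -3.07237686] [ 0.07  0.37 -0.87  1.69  0.3   1.22 -0.72]
```

View pics/top2.png

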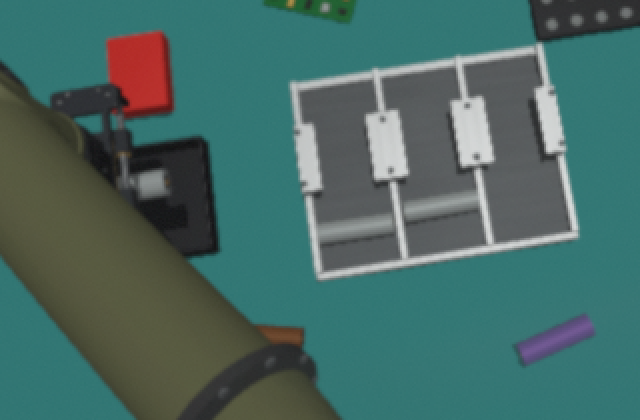

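The view shows the roller at (150,183) held over the bin, with the other two rollers still in their lanes. Now lowering it slowly, watching the force.

```bash
python3 -m jog '[{"claw":20,"dx":0,"dy":0,"dz":15,"spin":0},{"claw":20,"dx":0,"dy":0,"dz":40,"spin":0},{"claw":20,"dx":0,"dy":0,"dz":65,"spin":0},{"claw":20,"dx":0,"dy":0,"dz":85,"spin":0},{"claw":20,"dx":0,"dy":0,"dz":100,"spin":0},{"claw":20,"dx":0,"dy":0,"dz":110,"spin":0},{"claw":20,"dx":0,"dy":0,"dz":116,"spin":0},{"claw":20,"dx":0,"dy":0,"dz":119,"spin":0},{"claw":20,"dx":0,"dy":0,"dz":119,"spin":0}]' >/dev/null; python3 ok.py 5
python3 -m jog '[{"claw":20,"dx":0,"dy":0,"dz":1,"spin":0},{"claw":20,"dx":0,"dy":0,"dz":2,"spin":0},{"claw":20,"dx":0,"dy":0,"dz":3,"spin":0},{"claw":20,"dx":0,"dy":0,"dz":3,"spin":0}]' >/dev/null; python3 ok.py 5
python3 -m jog '[{"claw":20,"dx":0,"dy":0,"dz":1,"spin":0},{"claw":20,"dx":0,"dy":0,"dz":2,"spin":0},{"claw":20,"dx":0,"dy":0,"dz":2,"spin":0}]' >/dev/null; python3 ok.py 5
```

```text
t 10.77 gx,gy [-36.8 371.2] z 33.6 F [ 0.5 -0.2 -4.2] along 0.51
t 11.1 gx,gy [-36.8 371.5] z 30.8 F [-0.6  0.6 -2.9] along -0.55
t 11.35 gx,gy [-37.1 371.3] z 28.3 F [-0.1  0.3 -4. ] along -0.01
```

```bash
python3 -m jog '[{"claw":20,"dx":0,"dy":0,"dz":1,"spin":0},{"claw":20,"dx":0,"dy":0,"dz":2,"spin":0},{"claw":20,"dx":0,"dy":0,"dz":2,"spin":0}]' >/dev/null; python3 ok.py 5
python3 -m jog '[{"claw":20,"dx":0,"dy":0,"dz":1,"spin":0},{"claw":20,"dx":0,"dy":0,"dz":2,"spin":0},{"claw":20,"dx":0,"dy":0,"dz":2,"spin":0}]' >/dev/null; python3 ok.py 5
python3 -m jog '[{"claw":20,"dx":0,"dy":0,"dz":0.7,"spin":0},{"claw":20,"dx":0,"dy":0,"dz":1.2,"spin":0},{"claw":20,"dx":0,"dy":0,"dz":1.2,"spin":0}]' >/dev/null; python3 ok.py 5
```

```text
t 11.6 gx,gy [-37.2 371.3] z 26.2 F [ 0.  -0.4 -4.1] along -0.04
t 11.85 gx,gy [-37.2 371.3] z 24.3 F [-0.8  0.3 -3.8] along -0.79
t 12.1 gx,gy [-37.2 371.4] z 23.2 F [-0.2 -0.8 -3. ] along -0.27
```

```bash
python3 -m jog '[{"claw":20,"dx":0,"dy":0,"dz":0.7,"spin":0},{"claw":20,"dx":0,"dy":0,"dz":1.2,"spin":0},{"claw":20,"dx":0,"dy":0,"dz":1.2,"spin":0}]' >/dev/null; python3 ok.py 5
python3 -m jog '[{"claw":20,"dx":0,"dy":0,"dz":0.5,"spin":0},{"claw":20,"dx":0,"dy":0,"dz":1,"spin":0},{"claw":20,"dx":0,"dy":0,"dz":1,"spin":0}]' >/dev/null; python3 ok.py 5
```

```text
t 12.35 gx,gy [-37.  371.4] z 23.0 F [-2.6 -2.5  3.7] along -2.94
t 12.6 gx,gy [-37.  371.4] z 22.9 F [-4.8 -5.  11.4] along -5.45
```

```bash
python3 -m jog '[{"claw":20,"dx":0,"dy":0,"dz":-1,"spin":0},{"claw":32,"dx":0,"dy":0,"dz":-1.5,"spin":0},{"claw":36,"dx":0,"dy":0,"dz":-1.5,"spin":0},{"claw":42,"dx":0,"dy":0,"dz":-1.5,"spin":0},{"claw":50,"dx":0,"dy":0,"dz":-1.5,"spin":0},{"claw":58,"dx":0,"dy":0,"dz":-1.5,"spin":0},{"claw":58,"dx":0,"dy":0,"dz":-1.5,"spin":0},{"claw":58,"dx":0,"dy":0,"dz":-6,"spin":0},{"claw":58,"dx":0,"dy":0,"dz":-20,"spin":0},{"claw":58,"dx":0,"dy":0,"dz":-45,"spin":0},{"claw":58,"dx":0,"dy":0,"dz":-80,"spin":0},{"claw":58,"dx":0,"dy":0,"dz":-115,"spin":0},{"claw":58,"dx":0,"dy":0,"dz":-130,"spin":0},{"claw":58,"dx":0,"dy":0,"dz":-130,"spin":0}]' ; python3 ok.py 5
python3 - <<'E'
from h import *; from bench import *
d=get_image("scene");np.savez("/tmp/scene.npz",**{k:np.array(v) for k,v in d.items()});cv2.imwrite("pics/sc2.png",d["frame"][160:340,160:500][:,:,::-1].repeat(2,0).repeat(2,1))
E
```

```text
time: 13.77
position: [0.492, 0.3334, 0.1572]
tool_rot: [2.049, 2.377, 0.013]
ft_force: [0.6, 0.2, 0.7]
grip_width: 0.664
grip_force: 0.0
t 13.77 gx,gy [-34.6 373.4] z 157.2 F [0.6 0.2 0.7] along 0.61
```

View pics/sc2.png

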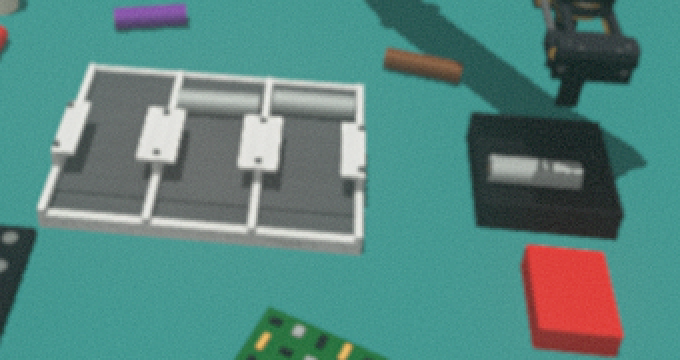

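The roller lies flat in the bin at (535,170); the two sound rollers are in the middle and left lanes. On to the left lane.

```bash
python3 -m jog '[{"claw":55,"dx":-15,"dy":-4,"dz":0,"spin":0},{"claw":55,"dx":-45,"dy":-12,"dz":0,"spin":0},{"claw":55,"dx":-80,"dy":-22,"dz":0,"spin":0},{"claw":55,"dx":-115,"dy":-32,"dz":0,"spin":0},{"claw":55,"dx":-150,"dy":-41,"dz":0,"spin":0},{"claw":55,"dx":-185,"dy":-51,"dz":0,"spin":0},{"claw":55,"dx":-220,"dy":-60,"dz":0,"spin":0},{"claw":55,"dx":-245,"dy":-67,"dz":0,"spin":0},{"claw":55,"dx":-259,"dy":-71,"dz":0,"spin":0},{"claw":55,"dx":-259,"dy":-71,"dz":0,"spin":0},{"claw":55,"dx":-259,"dy":-71,"dz":0,"spin":0}]' >/dev/null; python3 ok.py 5; python3 w.py w5
python3 - <<'E'
from h import *
d=load("w");T=wT(d);C=cloud(d,T);g=np.c_[w2g(C.reshape(-1,3)),C.reshape(-1,3)[:,2]*1000]
k=(abs(g[:,2]-41)<5)&(g[:,0]>-150)&(g[:,0]<-62)&(g[:,1]<160)&(g[:,1]>62)
print(k.sum(),np.median(g[k],0),np.percentile(g[k],[5,95],axis=0))
print("yaw",np.degrees(np.arctan2(*(R.from_rotvec(d["rot"]).as_matrix()[[1,0],1]))))
E
```

```text
t 14.73 gx,gy [-108.5  111.9] z 150.6 F [ 0.4  1.2 -0.1] along 0.6
{'time': 14.7333, 'position': [0.4571, 0.0638, 0.1506], 'tool_rot': [-2.054, -2.3761, 0.0011], 'joint_positions': [0.5818, 0.0143, -0.774, 1.9861, 0.0108, 1.1463, -0.0515], 'ft_force': [0.4276, 1.2402, -0.0676], 'grip_width': 0.6274}
2616 [-110.86320481  115.52115648   41.74114021] [[-121.72454583   68.92254237   37.07607501]
 [-100.05108003  155.782989     43.77681909]]
yaw 8.316593067235518
```

View pics/w5.png

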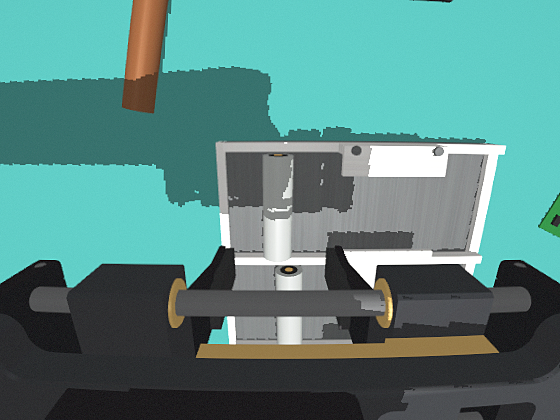

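The left roller is at (278,205), gauge x about -111, between the fingers' columns. Lowering over it, then pushing on with a stop at 3 N.

```bash
python3 -m jog '[{"claw":55,"dx":2,"dy":0,"dz":25,"spin":0},{"claw":55,"dx":2,"dy":0,"dz":55,"spin":0},{"claw":55,"dx":2,"dy":0,"dz":82,"spin":0},{"claw":55,"dx":2,"dy":0,"dz":102,"spin":0},{"claw":55,"dx":2,"dy":0,"dz":111,"spin":0},{"claw":55,"dx":2,"dy":0,"dz":114,"spin":0},{"claw":55,"dx":2,"dy":0,"dz":114,"spin":0}]' >/dev/null; python3 ok.py 3 &&
python3 -m jog '[{"claw":55,"dx":0,"dy":3,"dz":0,"spin":0},{"claw":55,"dx":0,"dy":6,"dz":0,"spin":0},{"claw":55,"dx":0,"dy":9,"dz":0,"spin":0},{"claw":55,"dx":0,"dy":12,"dz":0,"spin":0},{"claw":55,"dx":0,"dy":14,"dz":0,"spin":0},{"claw":55,"dx":0,"dy":16,"dz":0,"spin":0},{"claw":55,"dx":0,"dy":18,"dz":0,"spin":0},{"claw":55,"dx":0,"dy":20,"dz":0,"spin":0},{"claw":55,"dx":0,"dy":22,"dz":0,"spin":0},{"claw":55,"dx":0,"dy":24,"dz":0,"spin":0},{"claw":55,"dx":0,"dy":26,"dz":0,"spin":0},{"claw":55,"dx":0,"dy":28,"dz":0,"spin":0},{"claw":55,"dx":0,"dy":30,"dz":0,"spin":0},{"claw":55,"dx":0,"dy":32,"dz":0,"spin":0},{"claw":55,"dx":0,"dy":34,"dz":0,"spin":0},{"claw":55,"dx":0,"dy":36,"dz":0,"spin":0},{"claw":55,"dx":0,"dy":38,"dz":0,"spin":0},{"claw":55,"dx":0,"dy":40,"dz":0,"spin":0}]' >/dev/null; python3 ok.py 3 && 
python3 -m jog '[{"claw":55,"dx":0,"dy":2,"dz":0,"spin":0},{"claw":55,"dx":0,"dy":4,"dz":0,"spin":0}]' >/dev/null && python3 ok.py 3 &&
python3 -m jog '[{"claw":55,"dx":0,"dy":2,"dz":0,"spin":0},{"claw":55,"dx":0,"dy":4,"dz":0,"spin":0}]' >/dev/null && python3 ok.py 3 &&
python3 -m jog '[{"claw":55,"dx":0,"dy":2,"dz":0,"spin":0},{"claw":55,"dx":0,"dy":4,"dz":0,"spin":0}]' >/dev/null && python3 ok.py 3 &&
python3 -m jog '[{"claw":55,"dx":0,"dy":2,"dz":0,"spin":0},{"claw":55,"dx":0,"dy":4,"dz":0,"spin":0}]' >/dev/null && python3 ok.py 3 &&
python3 -m jog '[{"claw":55,"dx":0,"dy":2,"dz":0,"spin":0},{"claw":55,"dx":0,"dy":4,"dz":0,"spin":0}]' >/dev/null && python3 ok.py 3 &&
python3 -m jog '[{"claw":55,"dx":0,"dy":2,"dz":0,"spin":0},{"claw":55,"dx":0,"dy":4,"dz":0,"spin":0}]' >/dev/null && python3 ok.py 3 &&
python3 -m jog '[{"claw":55,"dx":0,"dy":2,"dz":0,"spin":0},{"claw":55,"dx":0,"dy":4,"dz":0,"spin":0}]' >/dev/null && python3 ok.py 3 &&
python3 -m jog '[{"claw":55,"dx":0,"dy":2,"dz":0,"spin":0},{"claw":55,"dx":0,"dy":4,"dz":0,"spin":0}]' >/dev/null && python3 ok.py 3 &&
python3 -m jog '[{"claw":55,"dx":0,"dy":2,"dz":0,"spin":0},{"claw":55,"dx":0,"dy":4,"dz":0,"spin":0}]' >/dev/null && python3 ok.py 3 &&
python3 -m jog '[{"claw":55,"dx":0,"dy":2,"dz":0,"spin":0},{"claw":55,"dx":0,"dy":4,"dz":0,"spin":0}]' >/dev/null && python3 ok.py 3
```

```text
t 15.37 gx,gy [-107.9  115.6] z 36.9 F [-0.1  0.8  0.2] along 0.01
t 16.87 gx,gy [-67.7 114.4] z 37.1 F [ 0.9 -0.2  0.8] along 0.89
t 17.03 gx,gy [-63.7 114.4] z 37.1 F [0.2 0.3 0.9] along 0.27
t 17.2 gx,gy [-59.7 114.3] z 37.1 F [-0.6  1.1 -0. ] along -0.4
t 17.37 gx,gy [-55.7 114.3] z 37.1 F [ 0.2 -0.4 -0.2] along 0.14
t 17.53 gx,gy [-51.7 114.4] z 37.1 F [-0.1  0.7 -0. ] along 0.05
t 17.7 gx,gy [-47.7 114.4] z 37.1 F [-0.8  0.4 -1.1] along -0.72
t 17.87 gx,gy [-43.7 114.4] z 37.1 F [ 0.9 -0.4  0.1] along 0.81
t 18.03 gx,gy [-39.7 114.4] z 37.1 F [ 0.2 -0.4  0.3] along 0.11
t 18.2 gx,gy [-35.7 114.4] z 37.1 F [-0.5  1.1  0. ] along -0.33
t 18.37 gx,gy [-31.7 114.4] z 37.1 F [-0.6 -0.4  0.5] along -0.68
t 18.53 gx,gy [-27.7 114.4] z 37.1 F [0.7 0.3 0.7] along 0.69
```

```bash
python3 -m jog '[{"claw":55,"dx":0,"dy":2,"dz":0,"spin":0},{"claw":55,"dx":0,"dy":4,"dz":0,"spin":0},{"claw":55,"dx":0,"dy":6,"dz":0,"spin":0}]' >/dev/null && python3 ok.py 3 &&
python3 -m jog '[{"claw":55,"dx":0,"dy":2,"dz":0,"spin":0},{"claw":55,"dx":0,"dy":4,"dz":0,"spin":0},{"claw":55,"dx":0,"dy":6,"dz":0,"spin":0}]' >/dev/null && python3 ok.py 3 &&
python3 -m jog '[{"claw":55,"dx":0,"dy":2,"dz":0,"spin":0},{"claw":55,"dx":0,"dy":4,"dz":0,"spin":0},{"claw":55,"dx":0,"dy":6,"dz":0,"spin":0},{"claw":55,"dx":0,"dy":8,"dz":0,"spin":0}]' >/dev/null && python3 ok.py 3 &&
python3 -m jog '[{"claw":55,"dx":0,"dy":2,"dz":0,"spin":0},{"claw":55,"dx":0,"dy":4,"dz":0,"spin":0},{"claw":55,"dx":0,"dy":6,"dz":0,"spin":0},{"claw":55,"dx":0,"dy":8,"dz":0,"spin":0}]' >/dev/null && python3 ok.py 3 &&
python3 -m jog '[{"claw":55,"dx":0,"dy":2,"dz":0,"spin":0},{"claw":55,"dx":0,"dy":4,"dz":0,"spin":0},{"claw":55,"dx":0,"dy":6,"dz":0,"spin":0},{"claw":55,"dx":0,"dy":8,"dz":0,"spin":0}]' >/dev/null && python3 ok.py 3 &&
python3 -m jog '[{"claw":55,"dx":0,"dy":2,"dz":0,"spin":0},{"claw":55,"dx":0,"dy":4,"dz":0,"spin":0},{"claw":55,"dx":0,"dy":6,"dz":0,"spin":0},{"claw":55,"dx":0,"dy":8,"dz":0,"spin":0}]' >/dev/null && python3 ok.py 3 &&
python3 -m jog '[{"claw":55,"dx":0,"dy":2,"dz":0,"spin":0},{"claw":55,"dx":0,"dy":4,"dz":0,"spin":0},{"claw":55,"dx":0,"dy":6,"dz":0,"spin":0},{"claw":55,"dx":0,"dy":8,"dz":0,"spin":0}]' >/dev/null && python3 ok.py 3 &&
python3 -m jog '[{"claw":55,"dx":0,"dy":2,"dz":0,"spin":0},{"claw":55,"dx":0,"dy":4,"dz":0,"spin":0},{"claw":55,"dx":0,"dy":6,"dz":0,"spin":0},{"claw":55,"dx":0,"dy":8,"dz":0,"spin":0}]' >/dev/null && python3 ok.py 3 &&
python3 -m jog '[{"claw":55,"dx":0,"dy":2,"dz":0,"spin":0},{"claw":55,"dx":0,"dy":4,"dz":0,"spin":0},{"claw":55,"dx":0,"dy":6,"dz":0,"spin":0},{"claw":55,"dx":0,"dy":8,"dz":0,"spin":0}]' >/dev/null && python3 ok.py 3 &&
python3 -m jog '[{"claw":55,"dx":0,"dy":2,"dz":0,"spin":0},{"claw":55,"dx":0,"dy":4,"dz":0,"spin":0},{"claw":55,"dx":0,"dy":6,"dz":0,"spin":0},{"claw":55,"dx":0,"dy":8,"dz":0,"spin":0}]' >/dev/null && python3 ok.py 3 &&
python3 -m jog '[{"claw":55,"dx":0,"dy":2,"dz":0,"spin":0},{"claw":55,"dx":0,"dy":4,"dz":0,"spin":0},{"claw":55,"dx":0,"dy":6,"dz":0,"spin":0},{"claw":55,"dx":0,"dy":8,"dz":0,"spin":0}]' >/dev/null && python3 ok.py 3 &&
python3 -m jog '[{"claw":55,"dx":0,"dy":2,"dz":0,"spin":0},{"claw":55,"dx":0,"dy":4,"dz":0,"spin":0},{"claw":55,"dx":0,"dy":6,"dz":0,"spin":0},{"claw":55,"dx":0,"dy":8,"dz":0,"spin":0}]' >/dev/null && python3 ok.py 3 &&
python3 -m jog '[{"claw":55,"dx":0,"dy":2,"dz":0,"spin":0},{"claw":55,"dx":0,"dy":4,"dz":0,"spin":0},{"claw":55,"dx":0,"dy":6,"dz":0,"spin":0},{"claw":55,"dx":0,"dy":8,"dz":0,"spin":0},{"claw":55,"dx":0,"dy":8,"dz":0,"spin":0},{"claw":55,"dx":0,"dy":8,"dz":0,"spin":0}]' >/dev/null && python3 ok.py 3
cat > tr.py <<'E'
from h import *; import sys
d=load("w");T=wT(d);C=cloud(d,T);g=np.c_[w2g(C.reshape(-1,3)),C.reshape(-1,3)[:,2]*1000]
y=float(sys.argv[1]);k=(g[:,2]>32)&(g[:,2]<46)&(g[:,0]>36)&(g[:,0]<104)&(abs(g[:,1]-y)<48)
print(k.sum(),np.median(g[k],0).round(1),np.percentile(g[k],[3,97],axis=0).round(1))
E
python3 w.py w6; python3 tr.py 114
```

```text
t 18.78 gx,gy [-21.7 114.4] z 37.1 F [-1.1  0.   0.6] along -1.07
t 19.03 gx,gy [-15.7 114.4] z 37.1 F [0.2 0.  0. ] along 0.16
t 19.37 gx,gy [ -7.7 114.4] z 37.1 F [ 0.7  0.1 -0.5] along 0.74
t 19.7 gx,gy [  0.3 114.4] z 37.1 F [ 0.2 -0.   0.3] along 0.18
t 20.03 gx,gy [  8.3 114.4] z 37.1 F [-0.1 -0.5 -0.9] along -0.17
t 20.37 gx,gy [ 16.3 114.4] z 37.1 F [-0.2  0.8  0.4] along -0.07
t 20.7 gx,gy [ 24.3 114.4] z 37.1 F [-0.4 -0.4 -0.2] along -0.41
t 21.03 gx,gy [ 32.3 114.4] z 37.1 F [-0.3 -0.  -1.6] along -0.3
t 21.37 gx,gy [ 40.3 114.5] z 37.1 F [-0.3 -0.7  0.6] along -0.4
t 21.7 gx,gy [ 48.3 114.4] z 37.1 F [-0.6 -0.6 -0.1] along -0.64
t 22.03 gx,gy [ 56.3 114.5] z 37.1 F [-0.2  0.5 -1.1] along -0.07
t 22.37 gx,gy [ 64.3 114.4] z 37.1 F [ 0.2  0.7 -0.5] along 0.32
t 22.87 gx,gy [ 72.2 114.5] z 37.1 F [ 0.1 -0.8 -0.3] along -0.05
{'time': 22.8667, 'position': [0.6355, 0.0928, 0.0371], 'tool_rot': [2.0519, 2.3789, 0.0001], 'joint_positions': [0.3233, 0.5597, -0.6616, 1.6548, 0.3831, 1.0603, -0.3071], 'ft_force': [0.0671, -0.7803, -0.2891], 'grip_width': 0.6324}
6053 [ 68.8 125.6  38.7] [[ 44.3  70.   32.8]
 [ 99.9 160.7  41.6]]
```

```bash
cat > tr2.py <<'E'
from h import *; import sys
d=load("w");T=wT(d);C=cloud(d,T);g=np.c_[w2g(C.reshape(-1,3)),C.reshape(-1,3)[:,2]*1000]
y=float(sys.argv[1]);k=(abs(g[:,1]-y-38)<8)
for x in range(-160 if len(sys.argv)>2 else 30,108,3):
    q=g[k&(abs(g[:,0]-x)<1.5),2]
    if len(q)>3: print(x,round(np.median(q),1),end=" | ")
print()
E
python3 tr2.py 114
```

```text
30 108.4 | 33 107.2 | 36 110.6 | 39 111.7 | 42 108.1 | 45 107.0 | 48 106.7 | 51 106.6 | 54 108.3 | 57 106.7 | 60 105.7 | 63 40.5 | 66 104.9 | 69 106.2 | 72 41.3 | 75 40.5 | 78 105.8 | 81 106.0 | 84 108.0 | 87 106.9 | 90 106.9 | 93 105.2 | 96 106.7 | 99 106.8 | 102 106.9 | 105 111.4 |
```

```bash
sed -i 's/k=(abs/k=(g[:,2]<60)\&(abs/' tr2.py; python3 tr2.py 114
```

```text
30 50.0 | 33 50.0 | 36 15.9 | 39 15.4 | 42 15.3 | 45 15.3 | 48 15.5 | 51 15.3 | 54 15.2 | 57 33.2 | 60 36.8 | 63 38.7 | 66 39.9 | 69 40.2 | 72 39.9 | 75 38.8 | 78 37.0 | 81 33.6 | 84 12.6 | 87 12.3 | 90 12.3 | 93 13.2 | 96 19.5 | 99 19.3 | 102 19.3 | 105 18.5 |
```

Left roller is in the trough: centre x 69, top 40 mm. Now the middle lane.

```bash
python3 -m jog '[{"claw":55,"dx":0,"dy":0,"dz":-10,"spin":0},{"claw":55,"dx":0,"dy":0,"dz":-35,"spin":0},{"claw":55,"dx":0,"dy":0,"dz":-70,"spin":0},{"claw":55,"dx":0,"dy":0,"dz":-100,"spin":0},{"claw":55,"dx":-10,"dy":-15,"dz":-118,"spin":0},{"claw":55,"dx":-30,"dy":-45,"dz":-118,"spin":0},{"claw":55,"dx":-50,"dy":-75,"dz":-118,"spin":0},{"claw":55,"dx":-70,"dy":-105,"dz":-118,"spin":0},{"claw":55,"dx":-90,"dy":-135,"dz":-118,"spin":0},{"claw":55,"dx":-106,"dy":-157,"dz":-118,"spin":0},{"claw":55,"dx":-114,"dy":-169,"dz":-118,"spin":0},{"claw":55,"dx":-114,"dy":-169,"dz":-118,"spin":0},{"claw":55,"dx":-114,"dy":-169,"dz":-118,"spin":0}]' >/dev/null; python3 ok.py 5; python3 w.py w7; python3 tr2.py 0 1;python3 tr2.py 114
```

```text
t 24.0 gx,gy [-96.7  -0.1] z 156.0 F [-0.1  0.1  0.2] along -0.08
{'time': 24.0, 'position': [0.4851, -0.0452, 0.156], 'tool_rot': [2.0525, 2.3757, 0.0001], 'joint_positions': [0.7252, 0.0707, -0.7059, 1.9283, 0.0514, 1.1583, 0.1457], 'ft_force': [-0.1036, 0.1217, 0.1721], 'grip_width': 0.632}
-160 17.5 | -157 15.1 | -154 15.0 | -151 15.2 | -148 15.1 | -145 15.4 | -142 15.1 | -139 15.2 | -136 15.2 | -133 15.0 | -130 15.2 | -127 15.4 | -124 15.1 | -121 15.1 | -118 15.2 | -115 15.6 | -112 35.9 | -109 39.9 | -106 41.7 | -103 42.6 | -100 43.1 | -97 42.8 | -94 42.2 | -91 40.2 | -88 36.7 | -85 28.7 | -82 15.3 | -79 15.4 | -76 15.1 | -73 15.1 | -70 15.2 | -67 15.1 | -64 15.4 | -61 15.2 | -58 15.2 | -55 16.9 | -52 16.5 | -49 50.6 | -46 50.9 | -43 50.8 | -40 50.9 | -37 50.9 | -34 50.7 | -31 51.0 | -28 51.1 | -25 50.8 | -22 50.9 | -19 50.9 | -16 51.1 | -13 51.2 | -10 51.0 | -7 51.1 | -4 51.1 | -1 51.2 | 2 51.1 | 5 51.2 | 8 51.1 | 11 51.1 | 14 50.9 | 17 51.2 | 20 51.1 | 23 50.9 | 26 50.8 | 29 51.2 | 32 51.1 | 35 51.0 | 53 15.4 | 56 15.5 | 59 15.1 | 62 12.3 | 65 12.3 | 68 12.1 | 71 12.1 | 74 12.2 | 77 12.3 | 80 12.0 | 83 12.5 | 86 12.2 | 89 12.2 | 92 13.6 | 95 19.1 | 98 19.5 | 101 19.6 | 104 19.4 | 
30 50.2 | 33 49.6 | 36 15.3 | 39 15.4 | 42 15.4 | 45 15.3 | 48 15.3 | 51 15.4 | 54 15.2 | 57 15.2 | 60 14.6 | 63 26.9 | 66 33.6 | 69 37.4 | 72 39.1 | 75 39.9 | 78 40.2 | 81 39.4 | 84 38.2 | 87 36.3 | 99 19.5 | 102 19.2 | 105 18.8 |
```

```bash
python3 -m jog '[{"claw":55,"dx":0,"dy":0,"dz":30,"spin":0},{"claw":55,"dx":0,"dy":0,"dz":60,"spin":0},{"claw":55,"dx":0,"dy":0,"dz":87,"spin":0},{"claw":55,"dx":0,"dy":0,"dz":107,"spin":0},{"claw":55,"dx":0,"dy":0,"dz":116,"spin":0},{"claw":55,"dx":0,"dy":0,"dz":119,"spin":0},{"claw":55,"dx":0,"dy":0,"dz":119,"spin":0}]' >/dev/null; python3 ok.py 3 &&
python3 -m jog '[{"claw":55,"dx":0,"dy":3,"dz":0,"spin":0},{"claw":55,"dx":0,"dy":6,"dz":0,"spin":0},{"claw":55,"dx":0,"dy":9,"dz":0,"spin":0},{"claw":55,"dx":0,"dy":12,"dz":0,"spin":0},{"claw":55,"dx":0,"dy":14,"dz":0,"spin":0},{"claw":55,"dx":0,"dy":16,"dz":0,"spin":0},{"claw":55,"dx":0,"dy":18,"dz":0,"spin":0},{"claw":55,"dx":0,"dy":20,"dz":0,"spin":0},{"claw":55,"dx":0,"dy":22,"dz":0,"spin":0},{"claw":55,"dx":0,"dy":24,"dz":0,"spin":0},{"claw":55,"dx":0,"dy":26,"dz":0,"spin":0},{"claw":55,"dx":0,"dy":28,"dz":0,"spin":0},{"claw":55,"dx":0,"dy":30,"dz":0,"spin":0}]' >/dev/null; python3 ok.py 3 && 
python3 -m jog '[{"claw":55,"dx":0,"dy":2,"dz":0,"spin":0},{"claw":55,"dx":0,"dy":4,"dz":0,"spin":0}]' >/dev/null && python3 ok.py 3 &&
python3 -m jog '[{"claw":55,"dx":0,"dy":2,"dz":0,"spin":0},{"claw":55,"dx":0,"dy":4,"dz":0,"spin":0}]' >/dev/null && python3 ok.py 3 &&
python3 -m jog '[{"claw":55,"dx":0,"dy":2,"dz":0,"spin":0},{"claw":55,"dx":0,"dy":4,"dz":0,"spin":0}]' >/dev/null && python3 ok.py 3 &&
python3 -m jog '[{"claw":55,"dx":0,"dy":2,"dz":0,"spin":0},{"claw":55,"dx":0,"dy":4,"dz":0,"spin":0}]' >/dev/null && python3 ok.py 3 &&
python3 -m jog '[{"claw":55,"dx":0,"dy":2,"dz":0,"spin":0},{"claw":55,"dx":0,"dy":4,"dz":0,"spin":0}]' >/dev/null && python3 ok.py 3 &&
python3 -m jog '[{"claw":55,"dx":0,"dy":2,"dz":0,"spin":0},{"claw":55,"dx":0,"dy":4,"dz":0,"spin":0}]' >/dev/null && python3 ok.py 3 &&
python3 -m jog '[{"claw":55,"dx":0,"dy":2,"dz":0,"spin":0},{"claw":55,"dx":0,"dy":4,"dz":0,"spin":0}]' >/dev/null && python3 ok.py 3 &&
python3 -m jog '[{"claw":55,"dx":0,"dy":2,"dz":0,"spin":0},{"claw":55,"dx":0,"dy":4,"dz":0,"spin":0}]' >/dev/null && python3 ok.py 3 &&
python3 -m jog '[{"claw":55,"dx":0,"dy":2,"dz":0,"spin":0},{"claw":55,"dx":0,"dy":4,"dz":0,"spin":0}]' >/dev/null && python3 ok.py 3 &&
python3 -m jog '[{"claw":55,"dx":0,"dy":2,"dz":0,"spin":0},{"claw":55,"dx":0,"dy":4,"dz":0,"spin":0}]' >/dev/null && python3 ok.py 3 &&
python3 -m jog '[{"claw":55,"dx":0,"dy":2,"dz":0,"spin":0},{"claw":55,"dx":0,"dy":4,"dz":0,"spin":0}]' >/dev/null && python3 ok.py 3
```

```text
t 24.63 gx,gy [-96.1   1.4] z 36.1 F [ 0.5 -0.   0.6] along 0.49
t 25.72 gx,gy [-66.6   0.4] z 36.1 F [-0.4  0.6 -0.4] along -0.27
t 25.88 gx,gy [-62.6   0.4] z 36.1 F [-0.3  0.  -0.4] along -0.3
t 26.05 gx,gy [-58.6   0.3] z 36.1 F [ 1.  -0.6  0.2] along 0.88
t 26.22 gx,gy [-54.6   0.4] z 36.1 F [ 0.1 -0.   0.2] along 0.05
t 26.38 gx,gy [-50.6   0.4] z 36.1 F [0.5 0.3 0.6] along 0.49
t 26.55 gx,gy [-46.6   0.4] z 36.1 F [ 0.4 -0.3  0. ] along 0.39
t 26.72 gx,gy [-42.6   0.4] z 36.1 F [-0.3  0.4  0.5] along -0.21
t 26.88 gx,gy [-38.6   0.4] z 36.1 F [0.1 0.2 0.3] along 0.17
t 27.05 gx,gy [-34.6   0.4] z 36.1 F [-0.2  0.5 -0.8] along -0.12
t 27.22 gx,gy [-30.6   0.4] z 36.1 F [-0.5  0.8 -0.2] along -0.37
t 27.38 gx,gy [-26.6   0.4] z 36.1 F [-1.3 -0.1  0. ] along -1.31
t 27.55 gx,gy [-22.6   0.4] z 36.1 F [-0.4 -0.5 -0.1] along -0.51
```

```bash
python3 -m jog '[{"claw":55,"dx":0,"dy":2,"dz":-1,"spin":0},{"claw":55,"dx":0,"dy":4,"dz":-1,"spin":0},{"claw":55,"dx":0,"dy":6,"dz":-1,"spin":0},{"claw":55,"dx":0,"dy":8,"dz":-1,"spin":0}]' >/dev/null && python3 ok.py 3 &&
python3 -m jog '[{"claw":55,"dx":0,"dy":2,"dz":0,"spin":0},{"claw":55,"dx":0,"dy":4,"dz":0,"spin":0},{"claw":55,"dx":0,"dy":6,"dz":0,"spin":0},{"claw":55,"dx":0,"dy":8,"dz":0,"spin":0}]' >/dev/null && python3 ok.py 3 &&
python3 -m jog '[{"claw":55,"dx":0,"dy":2,"dz":0,"spin":0},{"claw":55,"dx":0,"dy":4,"dz":0,"spin":0},{"claw":55,"dx":0,"dy":6,"dz":0,"spin":0},{"claw":55,"dx":0,"dy":8,"dz":0,"spin":0}]' >/dev/null && python3 ok.py 3 &&
python3 -m jog '[{"claw":55,"dx":0,"dy":2,"dz":0,"spin":0},{"claw":55,"dx":0,"dy":4,"dz":0,"spin":0},{"claw":55,"dx":0,"dy":6,"dz":0,"spin":0},{"claw":55,"dx":0,"dy":8,"dz":0,"spin":0}]' >/dev/null && python3 ok.py 3 &&
python3 -m jog '[{"claw":55,"dx":0,"dy":2,"dz":0,"spin":0},{"claw":55,"dx":0,"dy":4,"dz":0,"spin":0},{"claw":55,"dx":0,"dy":6,"dz":0,"spin":0},{"claw":55,"dx":0,"dy":8,"dz":0,"spin":0}]' >/dev/null && python3 ok.py 3 &&
python3 -m jog '[{"claw":55,"dx":0,"dy":2,"dz":0,"spin":0},{"claw":55,"dx":0,"dy":4,"dz":0,"spin":0},{"claw":55,"dx":0,"dy":6,"dz":0,"spin":0},{"claw":55,"dx":0,"dy":8,"dz":0,"spin":0}]' >/dev/null && python3 ok.py 3 &&
python3 -m jog '[{"claw":55,"dx":0,"dy":2,"dz":0,"spin":0},{"claw":55,"dx":0,"dy":4,"dz":0,"spin":0},{"claw":55,"dx":0,"dy":6,"dz":0,"spin":0},{"claw":55,"dx":0,"dy":8,"dz":0,"spin":0}]' >/dev/null && python3 ok.py 3 &&
python3 -m jog '[{"claw":55,"dx":0,"dy":2,"dz":0,"spin":0},{"claw":55,"dx":0,"dy":4,"dz":0,"spin":0},{"claw":55,"dx":0,"dy":6,"dz":0,"spin":0},{"claw":55,"dx":0,"dy":8,"dz":0,"spin":0}]' >/dev/null && python3 ok.py 3 &&
python3 -m jog '[{"claw":55,"dx":0,"dy":2,"dz":0,"spin":0},{"claw":55,"dx":0,"dy":4,"dz":0,"spin":0},{"claw":55,"dx":0,"dy":6,"dz":0,"spin":0},{"claw":55,"dx":0,"dy":8,"dz":0,"spin":0}]' >/dev/null && python3 ok.py 3 &&
python3 -m jog '[{"claw":55,"dx":0,"dy":2,"dz":0,"spin":0},{"claw":55,"dx":0,"dy":4,"dz":0,"spin":0},{"claw":55,"dx":0,"dy":6,"dz":0,"spin":0},{"claw":55,"dx":0,"dy":8,"dz":0,"spin":0}]' >/dev/null && python3 ok.py 3 &&
python3 -m jog '[{"claw":55,"dx":0,"dy":2,"dz":0,"spin":0},{"claw":55,"dx":0,"dy":4,"dz":0,"spin":0},{"claw":55,"dx":0,"dy":6,"dz":0,"spin":0},{"claw":55,"dx":0,"dy":8,"dz":0,"spin":0}]' >/dev/null && python3 ok.py 3 &&
python3 -m jog '[{"claw":55,"dx":0,"dy":2,"dz":0,"spin":0},{"claw":55,"dx":0,"dy":4,"dz":0,"spin":0},{"claw":55,"dx":0,"dy":6,"dz":0,"spin":0},{"claw":55,"dx":0,"dy":7,"dz":0,"spin":0},{"claw":55,"dx":0,"dy":7,"dz":0,"spin":0},{"claw":55,"dx":0,"dy":7,"dz":0,"spin":0}]' >/dev/null && python3 ok.py 3
python3 w.py w8; python3 tr2.py 0
```

```text
t 27.88 gx,gy [-14.6   0.4] z 37.1 F [-0.6  0.5  0.2] along -0.56
t 28.22 gx,gy [-6.6  0.4] z 37.1 F [-0.3 -1.3  0.1] along -0.51
t 28.55 gx,gy [1.4 0.4] z 37.1 F [-0.7 -0.   0.1] along -0.66
t 28.88 gx,gy [9.4 0.4] z 37.1 F [-0.   1.   0.1] along 0.14
t 29.22 gx,gy [17.4  0.4] z 37.1 F [-0.2  0.3  0.3] along -0.17
t 29.55 gx,gy [25.4  0.4] z 37.1 F [-0.   0.5  0.2] along 0.04
t 29.88 gx,gy [33.4  0.4] z 37.1 F [-0.3  0.3  0.3] along -0.28
t 30.22 gx,gy [41.4  0.4] z 37.1 F [-0.4 -0.6 -0.1] along -0.52
t 30.55 gx,gy [49.4  0.4] z 37.1 F [-0.1  1.1 -0.9] along 0.07
t 30.88 gx,gy [57.4  0.5] z 37.1 F [-0.1 -0.2 -0.3] along -0.13
t 31.22 gx,gy [65.4  0.4] z 37.1 F [-0.5 -0.4 -0.1] along -0.57
t 31.72 gx,gy [72.2  0.5] z 37.1 F [ 0.3 -0.   0. ] along 0.32
{'time': 31.7167, 'position': [0.6522, -0.02, 0.0371], 'tool_rot': [2.0519, 2.3789, -0.0], 'joint_positions': [0.457, 0.5653, -0.6124, 1.6284, 0.3601, 1.063, -0.1121], 'ft_force': [0.3327, -0.037, 0.007], 'grip_width': 0.6342}
30 49.7 | 33 50.1 | 36 15.9 | 39 15.3 | 42 15.1 | 45 15.3 | 48 15.3 | 51 15.2 | 54 15.3 | 57 15.3 | 60 32.8 | 63 36.5 | 66 38.5 | 69 39.7 | 72 40.1 | 75 40.0 | 78 39.1 | 81 37.4 | 84 34.6 | 87 13.3 | 90 12.3 | 93 13.5 | 96 19.3 | 99 19.3 | 102 19.3 |
```

Dropped in the trough at x 72. Lift away, back off toward the near side, let things settle and check.

```bash
python3 -m jog '[{"claw":55,"dx":0,"dy":0,"dz":-10,"spin":0},{"claw":55,"dx":0,"dy":0,"dz":-35,"spin":0},{"claw":55,"dx":0,"dy":0,"dz":-70,"spin":0},{"claw":55,"dx":0,"dy":0,"dz":-105,"spin":0},{"claw":55,"dx":-20,"dy":-10,"dz":-140,"spin":0},{"claw":55,"dx":-50,"dy":-30,"dz":-170,"spin":0},{"claw":55,"dx":-85,"dy":-50,"dz":-190,"spin":0},{"claw":55,"dx":-120,"dy":-70,"dz":-190,"spin":0},{"claw":55,"dx":-150,"dy":-90,"dz":-190,"spin":0},{"claw":55,"dx":-170,"dy":-100,"dz":-190,"spin":0},{"claw":55,"dx":-170,"dy":-100,"dz":-190,"spin":0},{"claw":55,"dx":-170,"dy":-100,"dz":-190,"spin":0},{"claw":55,"dx":-170,"dy":-100,"dz":-190,"spin":0},{"claw":55,"dx":-170,"dy":-100,"dz":-190,"spin":0},{"claw":55,"dx":-170,"dy":-100,"dz":-190,"spin":0},{"claw":55,"dx":-170,"dy":-100,"dz":-190,"spin":0},{"claw":55,"dx":-170,"dy":-100,"dz":-190,"spin":0},{"claw":55,"dx":-170,"dy":-100,"dz":-190,"spin":0}]' >/dev/null; python3 ok.py 5
python3 - <<'E'
from h import *; from bench import *
d=get_image("scene");cv2.imwrite("pics/sc3.png",d["frame"][100:352,100:500][:,:,::-1].repeat(2,0).repeat(2,1))
C=cloud(d).reshape(-1,3);g=np.c_[w2g(C),C[:,2]*1000]
for y in(0,114):
  k=(abs(g[:,1]-y)<40)&(g[:,0]>50)&(g[:,0]<110)&(g[:,2]>37)&(g[:,2]<46);print(y,k.sum(),np.median(g[k],0).round(1))
E
```

```text
t 33.27 gx,gy [ -27.4 -169. ] z 227.1 F [ 0.1 -0.5  1.7] along 0.01
0 167 [79.5  0.4 38.5]
114 159 [ 78.9 111.7  38.5]
```

View pics/sc3.png

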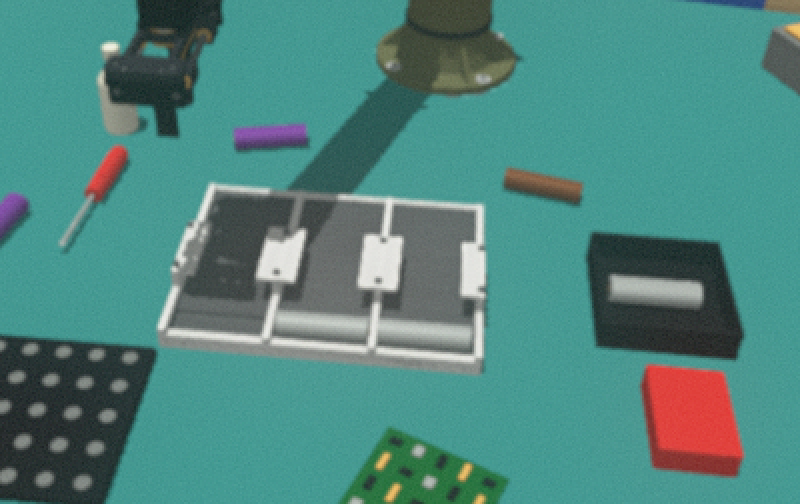

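Both sound rollers lie in the trough at (320,325) and (425,332). The oval one lies flat in the bin at (655,292), and the bystanders are where they were.

```bash
python3 -m jog '[{"claw":55,"dx":0,"dy":0,"dz":0,"spin":0},{"claw":55,"dx":0,"dy":0,"dz":0,"spin":0},{"claw":55,"dx":0,"dy":0,"dz":0,"spin":0},{"claw":55,"dx":0,"dy":0,"dz":0,"spin":0},{"claw":55,"dx":0,"dy":0,"dz":0,"spin":0},{"claw":55,"dx":0,"dy":0,"dz":0,"spin":0},{"claw":55,"dx":0,"dy":0,"dz":0,"spin":0},{"claw":55,"dx":0,"dy":0,"dz":0,"spin":0},{"claw":55,"dx":0,"dy":0,"dz":0,"spin":0},{"claw":55,"dx":0,"dy":0,"dz":0,"spin":0},{"claw":55,"dx":0,"dy":0,"dz":0,"spin":0},{"claw":55,"dx":0,"dy":0,"dz":0,"spin":0}]' >/dev/null; python3 -c "from bench import *; print(close_job())"
```

```text
the job is handed in; nothing more can be done
None
```

The job is handed in, though no verdict came back: the roller in the right lane bound at about 9 N and lies flat in the reject bin, and the other two ran through freely and lie in the far trough.

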